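# Stack the kitchen press set in its bench dock

## Robot

A 6-joint arm with a two-finger parallel gripper is mounted at the origin on the work surface. World frame = base frame: x ahead of the robot, y to its left, z up, the work surface at z = 0. Lengths are in m, angles in rad, forces in N, time in s.
With the tool pointing down it reaches from about 0.35 to 0.975 m from the base axis. Payload 4.9 kg.
Tool frame: the origin (TCP) lies on the centre line of the jaws, within the pads' length; the fingertips stand 25 mm ahead of it and the grasp point (between the pads) lies 6 mm ahead of it; z points along the fingers, y is the line along which they close (so a half turn about z gives the same grasp; the last joint's range is limited). The gripper opens to 85 mm and grips with 20 to 120 N. Pads are 22 mm wide; open, the fingers measure 114 mm over their backs; the gripper's body (76 mm by 85 mm) begins 54 mm behind the grasp point. The pads swing forward as they close: fully open they stand 13 mm farther back than shut.
Start: joints at [-1.458, 0.053, 1.613, -0, 1.476, -0.119], TCP at [0.144, -0.608, 0.22] pointing down, gripper open.
Joint ranges: [-3.01, 3.01], [-1.01, 2.22], [0.06, 2.58], [-1.02, 4.17], [0.09, 2.62], [-3.14, 3.14]. Speed limits (rad/s): [2.57, 2.57, 3.14, 3.14, 3.14, 3.14].

## Interface

Orientations are given as a unit quaternion [x, y, z, w].
In Python, from station import env, solver, eyes, nets gives the robot as it stands. Calls block until the motion is done:
- env.move_to(position, orientation): joint-space move of the TCP to a pose.
- env.movel(position, ori=None, v=0.15, contact_N=None): straight line of the TCP; ori=None keeps the orientation; v is the mean speed in m/s. With contact_N (N) it stops when the force on the tool has changed by that much, and returns True; else False.
- env.movej(angles): joint-space move.
- env.grip(opening, strength=None): opening from 0.0 (shut) to 1.0 (fully open); strength is the grip in N (None keeps the last); returns when the fingers have stopped.
- env.pause(seconds).
- solver.inverse_kinematics(position, orientation): joint angles nearest the present ones, or None.
- eyes.read_camera(name): name is "scene" or "top" or "wrist"; returns the picture (384x512x3 uint8, red, green, blue); there is no depth.
- eyes.camera_params(name): a dict with "mtx" (3x3 intrinsics, pixels), "k1" (the pictures are not rectified: a ray, as slopes to the right and down, at radius r is drawn at 1 + k1 r^2 times it, then the intrinsics apply), "rvec" (rotation vector, rad) and "tvec" (3), from world to camera coordinates, as OpenCV has them. Camera axes: x right, y down, z forward; pixel columns grow to the right and rows downward; lengths in m; the calibration is good to about 2 mm. A picture is of the moment at which its call begins: read the wrist's pose just before it. camera_params takes no time and is no camera call; for the wrist camera it gives the pose at the moment of the call.
A pose or a line that the arm cannot do raises env.Unreachable and nothing moves.
- env.hand_in(): hands the job in; it is judged then, once.
Trained networks look in the newest picture that a camera, given by its name, has taken for a name from the list of things; names that differ only in an ending like _2 or _b are one class to them, and where a whole thing is asked for, a point or a joint stands for the part that bears it (a point fixed in the world has none). Each returns a list of dicts, best first, with "confidence" (0 to 1); they miss things now and then, are a little off and sometimes report something else, mostly with a low value. They report only what shows in the picture. A call takes as long as a camera call. They do not tell look-alikes from the thing itself.
- nets.search_frame(thing, camera): "extent" ([left, top, width, height] in pixels, round what is visible of it).
Readings, each from a call of its own:
- env.get_time(): time.
- env.get_q(): joint angles.
- env.get_dq(): joint speeds.
- env.get_joint_torque(): joint torques, N m.
- env.get_ee_pos(): TCP position.
- env.get_tool_rot(): TCP orientation.
- env.get_wrist_force(): force on the tool from outside, world axes, zero at the start.
- env.get_torque(): the same for the moment, N m.
- env.get_grip_width(): opening from 0.0 (shut) to 1.0 (fully open).
- env.get_grip_force(): force on a finger pad.
Only numpy, scipy, OpenCV 4.12 (cv2) and the standard library are available. Lean on these libraries where they do the work, as an engineer would, in place of code of your own. Each camera call takes 0.05 s, during which the arm holds its last target. There are 200 camera calls.

## Task

Put the press set together in its dark wooden dock: push the thick grooved base block along the bench through the open mouth until it is home against the dock's two tall walls, then slide the dished board off the dock's step onto the block and square it up against the same two walls. Last, take the steel weight by its knob and seat it flat in the board's round dish, then let go. Leave the cup, the tin and the jar where they stand.

Things in the scene. Friction and masses are not known exactly. Their poses are not given: they have to be found in the camera images.
- dock: Dark wooden dock fixed to the bench. Origin on the bench at the centre of its floorless square pocket, z up. Two tall walls, 60 mm high, 12 mm thick: back wall, inner face at dock x = +50 mm (y -62 to +50); end wall, inner face at dock y = -50 mm (x -54 to +62). A 100 mm square part touching both is centred at x = y = 0. The mouth opens to +y.
- dock_step (a point): Middle of the top of the dock's step: a solid block 37.5 mm high on the -x side of the pocket, spanning dock x -164 to -54 mm and y -62 to +70 mm. Its +x side is the pocket's fourth face, so the pocket is 104 mm wide in x. Axes as the dock's.
- dock_mouth (a point): Centre of the pocket's open mouth, on the bench at dock x = -2 mm, y = +70 mm. From y = +50 to +70 mm the mouth's two sides flare outwards by 6 mm each. Axes as the dock's.
- base: Loose light-wood base block, 100 x 100 x 36 mm high, thin dark grooves on top, about 0.4 kg, standing flat on the bench beyond the dock's mouth. Too wide to grip. Origin at the centre of its underside, z up, x and y along its sides.
- board: Loose plywood board, 100 x 100 x 16 mm, with a round dish (78 mm across, 5 mm deep) in the middle of its top, about 0.12 kg. It starts lying on the dock's step (underside 37.5 mm above the bench). Too wide to grip. Origin at the centre of its underside, z up, x and y along its sides; the dish floor is at z = 11 mm.
- weight: Loose steel disc, 72 mm diameter, 12 mm thick, about 0.42 kg, with an upright wooden knob 26 mm in diameter from z = 12 to 46 mm. Stands on the bench at one of three spots (the cup and the tin stand at the others). Origin at the centre of its underside, z up.
- cup: Yellow ceramic mug, 76 mm diameter, 78 mm high, handle at its +y side; bystander. Origin at the centre of its underside.
- tin: Bare metal tin, 60 mm diameter, 75 mm high; bystander. Origin at the centre of its underside.
- jar: Small amber jar, 44 mm diameter, 60 mm high, standing near the robot between the dock and the base block; bystander. Origin at the centre of its underside.
There are look-alikes about, which are no part of the job. What is shaped like the weight but yellow is not meant.

How it is judged:
By the outcome, as a careful person would: the job done as asked, in the order asked, and still so for the second after the job is handed in, with the robot touching nothing.
It also fails if it takes over 72 s, if anything falls off the work surface, if the arm or the gripper's body presses on something with over 40 N, if the wrist force passes 120 N, or if a joint passes its speed limit or range.

## Working session

There is one attempt and no reset: what is moved stays moved. The work goes in short steps, each a Python script; the robot and the scene stay as the last script left them, time stands still between calls to the robot, and variables do not carry over. Pictures are saved under pics/ and viewed, at most 10 in all, crops included, and the job is handed in when it is done.

```bash
mkdir -p pics; ls
python3 - <<'E'
from station import env, solver, eyes, nets
import cv2, numpy as np
for c in ["scene","top"]:
    im=eyes.read_camera(c); cv2.imwrite(f"pics/{c}0.png",im[:,:,::-1])
    p=eyes.camera_params(c); print(c,np.array(p["mtx"]).round(1).tolist(),p["k1"],np.round(p["rvec"],4),np.round(p["tvec"],4))
    for t in ["dock","base","board","weight","cup","tin","jar"]:
        print(t,[(np.round(d["extent"],1).tolist(),round(d["confidence"],2)) for d in nets.search_frame(t,c)][:4])
print(env.get_time(),env.get_tool_rot())
E
```

```text
pics
scene [[355.7, 0.0, 259.3], [0.0, 355.7, 193.6], [0.0, 0.0, 1.0]] -0.01311809592607399 [ 2.0942  1.1024 -0.4712] [-0.2117 -0.2225  1.3886]
dock [([201.0, 220.0, 82.4, 66.0], 0.92)]
base [([320.1, 173.7, 44.2, 35.0], 0.91)]
board [([208.4, 202.2, 50.1, 37.8], 0.72)]
weight [([151.3, 239.1, 25.4, 30.2], 0.83), ([96.9, 263.1, 28.4, 27.0], 0.81), ([128.3, 211.8, 22.5, 25.1], 0.68)]
cup [([161.6, 253.9, 47.4, 41.3], 0.72), ([359.7, 149.6, 23.3, 24.9], 0.66)]
tin [([360.8, 148.6, 19.8, 27.6], 0.57)]
jar [([275.6, 174.2, 11.1, 18.0], 0.74)]
top [[483.3, 0.0, 255.7], [0.0, 483.3, 197.1], [0.0, 0.0, 1.0]] -0.16777772786837522 [ 2.2141 -2.1505  0.086 ] [-0.0651  0.4608  1.6375]
dock [([269.9, 141.6, 46.5, 69.1], 0.59), ([338.4, 193.8, 20.3, 20.5], 0.55)]
base [([167.8, 157.2, 37.1, 29.4], 0.94), ([333.7, 163.8, 27.7, 24.5], 0.27)]
board [([273.4, 176.7, 31.7, 32.2], 0.68), ([276.5, 145.8, 39.2, 70.0], 0.55)]
weight [([374.7, 196.4, 22.8, 26.5], 0.86), ([337.4, 197.8, 19.6, 18.2], 0.83), ([340.6, 234.9, 25.7, 19.2], 0.7)]
cup [([332.4, 162.3, 29.3, 23.1], 0.86)]
tin []
jar [([219.5, 206.8, 11.0, 10.4], 0.48)]
0.8 [9.93292124e-01 1.15631986e-01 1.75105693e-06 2.42048441e-05]
```

Run:
```python
import cv2
a=cv2.imread("pics/top0.png")[120:280,140:420]; b=cv2.imread("pics/scene0.png")[135:305,85:395]
cv2.imwrite("pics/topc.png",cv2.resize(a,(798,456),interpolation=cv2.INTER_CUBIC)); cv2.imwrite("pics/scenec.png",cv2.resize(b,(798,438),interpolation=cv2.INTER_CUBIC))
```

```text
(no output)
```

View pics/topc.png

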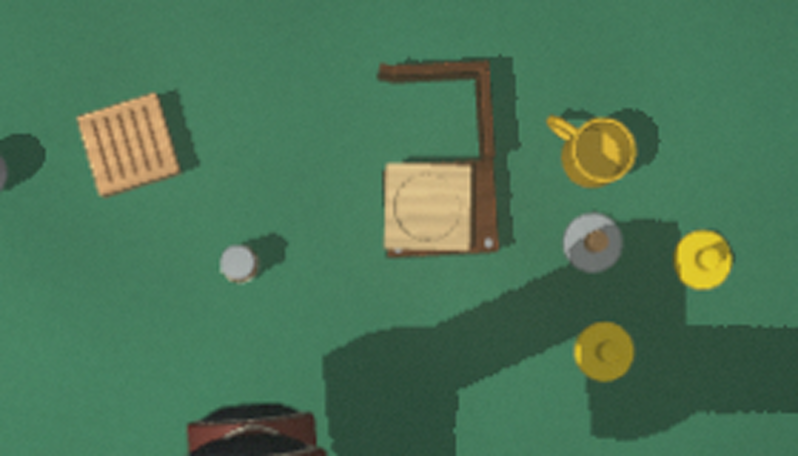

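View pics/scenec.png

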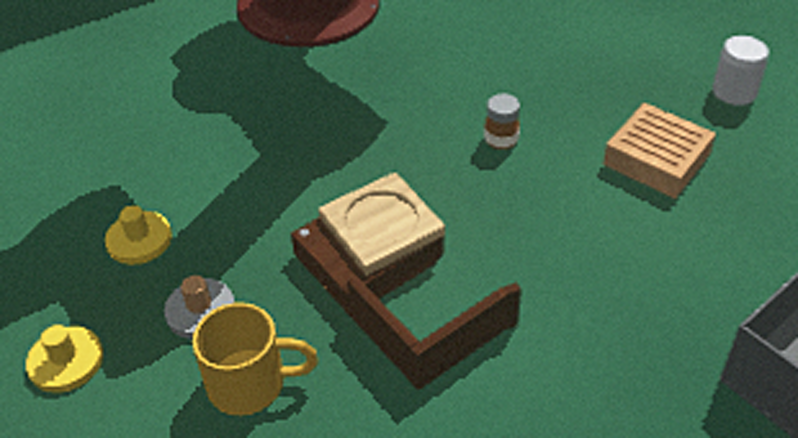

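The top view shows the base block, turned, at crop (128,145). The dock is at (440,150) with its mouth facing left, and the board is on its step at (428,207). The steel weight with the brown knob is at (594,241). The two yellow ones are look-alikes, the cup is at (598,150) and the jar at (238,263).

```bash
cat > h.py <<'E'
import numpy as np, cv2
from station import env, solver, eyes, nets
from scipy.spatial.transform import Rotation as R
from scipy.optimize import least_squares
def ori(psi):  # tool down, closing line (tool y) along world angle psi (rad)
    y=np.array([np.cos(psi),np.sin(psi),0]); z=np.array([0,0,-1.])
    return R.from_matrix(np.c_[np.cross(y,z),y,z]).as_quat()
def proj(P,p):
    X=R.from_rotvec(np.ravel(p["rvec"])).apply(np.atleast_2d(P))+np.ravel(p["tvec"])
    s=X[:,:2]/X[:,2:]; s=s*(1+p["k1"]*(s**2).sum(1,keepdims=True)); K=np.array(p["mtx"])
    return s*[K[0,0],K[1,1]]+K[:2,2]
def ray(uv,p):
    K=np.array(p["mtx"]); d=(np.atleast_2d(uv)-K[:2,2])/[K[0,0],K[1,1]]; s=d.copy()
    for _ in range(20): s=d/(1+p["k1"]*(s**2).sum(1,keepdims=True))
    r=R.from_rotvec(np.ravel(p["rvec"])).inv()
    return -r.apply(np.ravel(p["tvec"])), r.apply(np.c_[s,np.ones(len(s))])
def plane(uv,p,z):
    o,d=ray(uv,p); return o+d*((z-o[2])/d[:,2:])
def tri(obs): # [(uv,p)] -> point
    A=np.zeros((3,3));b=np.zeros(3)
    for uv,p in obs:
        o,d=ray(uv,p);d=d[0]/np.linalg.norm(d[0]);M=np.eye(3)-np.outer(d,d);A+=M;b+=M@o
    return np.linalg.solve(A,b)
def place(q,L): # q=(x,y,yaw), local points
    L=np.atleast_2d(np.array(L,float)); c,s=np.cos(q[2]),np.sin(q[2])
    return np.c_[q[0]+c*L[:,0]-s*L[:,1],q[1]+s*L[:,0]+c*L[:,1],L[:,2]]
def fit(obs,q0): # obs: [(local pt, uv, params)]
    f=lambda q: np.concatenate([(proj(place(q,l),p)[0]-uv) for l,uv,p in obs])
    r=least_squares(f,q0,loss="soft_l1"); return r.x, f(r.x).reshape(-1,2)
E
cat > coarse.py <<'E'
from h import *
t=eyes.camera_params("top"); s=eyes.camera_params("scene")
T=lambda u,v:np.array([140+u/2.85,120+v/2.85]); S=lambda u,v:np.array([85+u/2.574,135+v/2.574])
m=1e-3
print("reproj TCP",proj([0.144,-0.608,0.22],t))
q,r=fit([([.062,-.062,.06],T(490,62),t),([-.164,-.062,.0375],T(497,250),t),([-.164,.07,.0375],T(386,256),t),
 ([-.164,-.062,.0375],S(293,235),s),([.062,-.062,0],S(421,386),s)],[.5,-.1,0]); print("dock",q,r.round(1).tolist())
B=plane([T(78,117),T(155,93),T(180,172),T(102,196)],t,.036); print("base",B.round(3).tolist(),B.mean(0))
B=plane([T(386,163),T(470,164),T(470,251),T(385,250)],t,.0535); print("board",B.round(3).tolist(),B.mean(0))
print("knob tri",tri([(T(596,241),t),(S(197,280),s)]),"weight disc",plane(T(593,243),t,.012))
print("base ctr tri",tri([(T(129,145),t),(S(660,143),s)]),"board ctr tri",tri([(T(427,207),t),(S(382,222),s)]))
print("jar",plane(T(238,263),t,.06),"cup",plane(T(598,150),t,.078),"fakes",plane([T(705,260),T(604,352)],t,.02),"tin",plane([T(-5,170)],t,.05))
E
python3 coarse.py
```

```text
reproj TCP [[434.71026191 301.06849714]]
dock [ 0.58854173 -0.17420518  0.0891742 ] [[-1.7, -1.0], [-0.2, -0.0], [-0.1, 0.2], [-0.9, -1.4], [-0.4, 1.4]]
base [[0.576, 0.255, 0.036], [0.608, 0.163, 0.036], [0.513, 0.129, 0.036], [0.482, 0.221, 0.036]] [0.54462083 0.19201331 0.036     ]
board [[0.529, -0.116, 0.054], [0.531, -0.215, 0.054], [0.428, -0.218, 0.054], [0.426, -0.117, 0.054]] [ 0.47828584 -0.16656085  0.0535    ]
knob tri [ 0.44480936 -0.36611723  0.04817965] weight disc [[ 0.44398888 -0.37147303  0.012     ]]
base ctr tri [0.54582107 0.19375068 0.02746035] board ctr tri [ 0.47961307 -0.16510512  0.04422008]
jar [[0.40537945 0.05424421 0.06      ]] cup [[ 0.54890417 -0.36322968  0.078     ]] fakes [[ 0.42662301 -0.50835589  0.02      ]
 [ 0.31256164 -0.385669    0.02      ]] tin [[0.50785805 0.3495736  0.05      ]]
```

```bash
cat > look.py <<'E'
from h import *
import pickle
p=eyes.camera_params("wrist"); r=R.from_rotvec(np.ravel(p["rvec"])).inv()
print("cam in tool",R.from_quat(env.get_tool_rot()).inv().apply(-r.apply(np.ravel(p["tvec"]))-env.get_ee_pos()),"fwd",r.apply([0,0,1]),p["mtx"][0][0],p["k1"])
out={}
for n,xy in [("w1",(.50,-.24,.40)),("w2",(.53,-.12,.40)),("w3",(.50,.13,.36))]:
    env.move_to(list(xy),ori(np.pi/2)); p=eyes.camera_params("wrist"); im=eyes.read_camera("wrist"); out[n]=p
    cv2.imwrite(f"pics/{n}.png",im[:,:,::-1]); print(n,env.get_time())
    for t in ["dock","base","board","weight"]:
        print(t,[(np.round(d["extent"],1).tolist(),round(d["confidence"],2)) for d in nets.search_frame(t,"wrist")][:3])
pickle.dump(out,open("wp.pkl","wb")); print(env.get_q())
E
python3 look.py
```

```text
cam in tool [ 0.06456633 -0.00056216 -0.15353176] fwd [-0.25121901 -0.05925459 -0.96611485] 267.6863297148094 -0.006764976253559911
w1 2.8083
dock [([252.8, 114.3, 76.1, 120.6], 0.89), ([436.4, 142.9, 67.5, 64.7], 0.47)]
base [([436.9, 143.5, 68.4, 63.6], 0.69)]
board [([267.7, 119.1, 63.3, 52.6], 0.95)]
weight [([174.0, 109.0, 38.4, 40.1], 0.81), ([103.1, 99.0, 36.3, 37.2], 0.74), ([157.5, 28.8, 40.4, 44.8], 0.62)]
w2 3.6167
dock [([187.3, 96.2, 79.9, 124.1], 0.76)]
base [([380.7, 130.6, 67.7, 63.2], 0.58)]
board [([202.8, 97.5, 57.6, 60.5], 0.56)]
weight [([37.7, 80.1, 39.5, 39.5], 0.78), ([111.3, 92.4, 38.2, 39.2], 0.76), ([92.1, 9.5, 40.9, 44.6], 0.61)]
w3 4.8667
dock [([38.5, 113.2, 107.3, 130.7], 0.76)]
base [([259.8, 149.4, 67.9, 63.9], 0.57)]
board [([53.1, 115.6, 70.8, 60.3], 0.85)]
weight [([0.0, 113.3, 9.3, 35.8], 0.62)]
[ 1.08266456e-01 -2.51222828e-01  1.66611631e+00 -1.14242087e-04
  1.72645458e+00 -1.46072086e+00]
```

Run:
```python
import cv2
a=cv2.imread("pics/w1.png")[95:245,150:350]; b=cv2.imread("pics/w3.png")[95:245,145:345]; c=cv2.imread("pics/w2.png")[80:230,80:280]
for n,i in zip("acb",(a,c,b)): cv2.imwrite(f"pics/c{n}.png",cv2.resize(i,(800,600),interpolation=cv2.INTER_CUBIC))
```

```text
(no output)
```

View pics/ca.png

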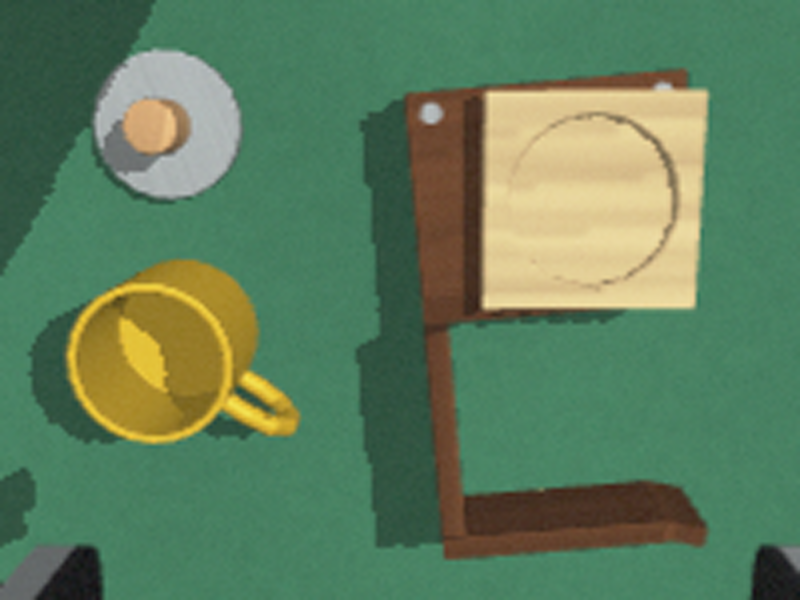

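View pics/cb.png

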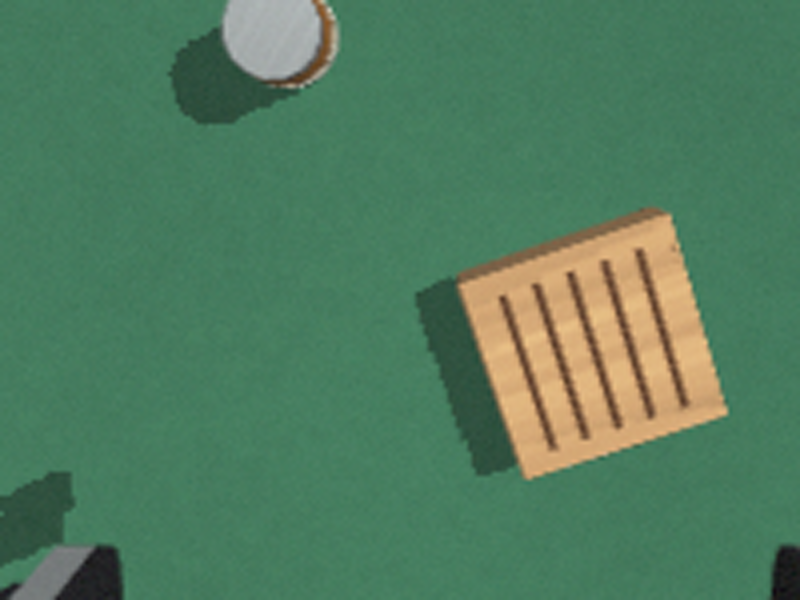

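View pics/cc.png

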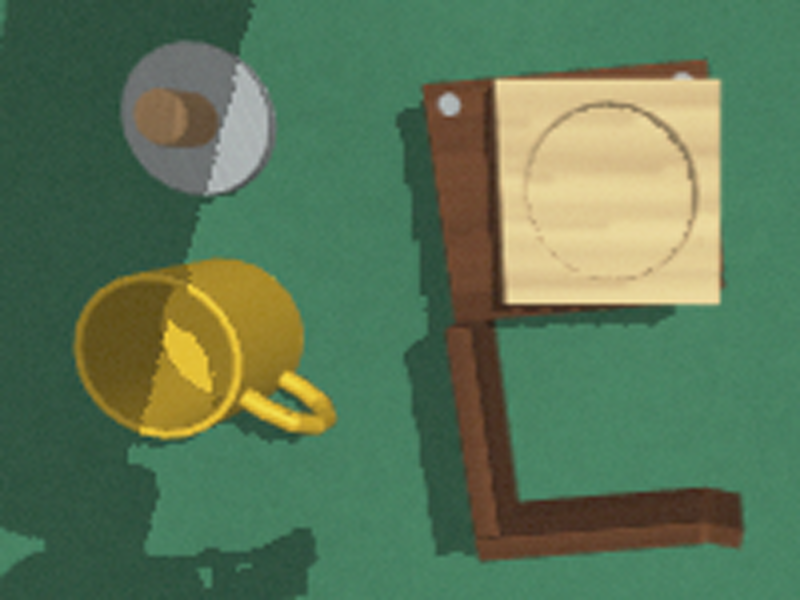

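```bash
cat > fine.py <<'E'
from h import *
import pickle
P=pickle.load(open("wp.pkl","rb")); O={"w1":(150,95),"w2":(80,80),"w3":(145,95)}
U=lambda n,u,v:(np.array([O[n][0]+u/4-.375,O[n][1]+v/4-.375]),P[n])
a,b,c="w1","w2","w3"
D=[([-.164,-.062,.0375],U(a,408,95)),([-.164,.07,.0375],U(a,687,70)),([.062,-.062,.06],U(a,446,557)),([.05,-.05,.06],U(a,463,538)),([-.054,-.062,.06],U(a,426,328)),
([-.164,-.062,.0375],U(b,424,86)),([-.164,.07,.0375],U(b,707,60)),([.062,-.062,.06],U(b,480,560)),([.05,-.05,.06],U(b,498,537)),([-.054,-.062,.06],U(b,447,328)),([.05,-.05,0],U(b,518,502))]
q,r=fit([(l,*o) for l,o in D],[.588,-.174,.08]); print("dock",q.round(4),r.round(1).tolist())
for i,j in [(0,5),(1,6),(2,7)]: print(" tri",tri([D[i][1],D[j][1]]).round(4), place(q,D[i][0]).round(4))
C=.05*np.array([[-1,-1],[-1,1],[1,1],[1,-1]])
A=[U(a,485,90),U(a,709,90),U(a,696,308),U(a,483,308)];B=[U(b,495,79),U(b,720,79),U(b,721,304),U(b,503,304)]
for n,X in (("w1",A),("w2",B),("both",A+B)):
    qb,r=fit([([*C[i%4],.0535],*o) for i,o in enumerate(X)],[.48,-.166,0]); print("board",n,qb.round(4),np.abs(r).max().round(1))
print(" tri z",[tri([A[i],B[i]])[2].round(4) for i in range(4)])
E_=[U(c,459,284),U(c,671,213),U(c,727,411),U(c,528,479)]
qB,r=fit([([*C[i],.036],*o) for i,o in enumerate(E_)],[.54,.19,.3]); print("base",qB.round(4),r.round(1).tolist())
print(" tri",tri([(np.array([414.5,162.2]),P[b]),(np.array([293.75,181.3]),P[c])]))
print("knob",tri([U(a,150,126),U(b,160,116)]).round(4),"disc",tri([U(a,168,124),U(b,198,117)]).round(4), plane(U(a,168,124)[0],P[a],.012),plane(U(b,198,117)[0],P[b],.012))
E
python3 fine.py
```

```text
dock [ 0.5881 -0.1742  0.0807] [[-0.5, -0.6], [0.9, -0.2], [-0.5, 1.1], [0.8, -0.2], [-0.2, 1.5], [-0.3, -0.8], [0.8, -0.3], [-0.5, 0.7], [0.2, 0.2], [-0.6, 0.1], [0.4, -0.4]]
 tri [ 0.4308 -0.2483  0.0389] [[ 0.4296 -0.2492  0.0375]]
 tri [ 0.4193 -0.119   0.0367] [[ 0.4189 -0.1177  0.0375]]
 tri [ 0.6534 -0.23    0.0589] [[ 0.6548 -0.231   0.06  ]]
board w1 [ 0.4783 -0.1627  0.0029] 0.3
board w2 [ 0.4787 -0.1631  0.0012] 0.5
board both [ 0.4785 -0.1629  0.0022] 0.7
 tri z [np.float64(0.0516), np.float64(0.0561), np.float64(0.0541), np.float64(0.0571)]
base [0.5443 0.1983 0.3365] [[-0.4, -0.2], [-0.0, -0.9], [1.0, 0.8], [-0.3, 0.5]]
 tri [0.54621879 0.20079113 0.01747142]
knob [ 0.4445 -0.3666  0.0477] disc [ 0.4439 -0.3673  0.0087] [[ 0.44411804 -0.36661225  0.012     ]] [[ 0.44365123 -0.36570478  0.012     ]]
```

```bash
cat > push.py <<'E'
from h import *
D=np.array([.5881,-.1742,.0807]); B=np.array([.5443,.1983,.3365]); off=.0115
print("tin",plane([[370.7,162.4]],eyes.camera_params("scene"),.0375))
def tool(b,back,z): return place(b,[0,.05+off+back,z])[0]
env.grip(.6); s=tool(B,.009,.12); env.move_to(list(s),ori(B[2]))
s[2]=.030; print("down",env.movel(list(s),v=.12,contact_N=5),env.get_ee_pos())
c0=env.movel(list(tool(B,-.001,.030)),v=.05,contact_N=4); print("touch",c0,env.get_ee_pos(),env.get_wrist_force())
# arc in the dock frame
R0=R.from_euler("z",-D[2]); d=R0.apply([*(B[:2]-D[:2]),0]); th0=B[2]-D[2]
Rr=(-.001-d[0])/(1-np.cos(th0)); print("d",d,"R",Rr)
W=lambda x,y,th: np.r_[place(D,[x,y,0])[0][:2],D[2]+th]
for th in th0*np.array([.66,.33,0]):
    b=W(d[0]+Rr*(np.cos(th)-np.cos(th0)), d[1]-Rr*(np.sin(th0)-np.sin(th)),th)
    env.movel(list(tool(b,-.001,.030)),ori(b[2]),v=.12)
b=W(-.001,.10,0); print(env.movel(list(tool(b,0,.030)),ori(b[2]),v=.15,contact_N=30))
p=eyes.camera_params("top");cv2.imwrite("pics/t1.png",cv2.resize(eyes.read_camera("top")[120:240,210:370,::-1],(800,600),interpolation=cv2.INTER_CUBIC))
b=W(-.001,-.004,0); print(env.movel(list(tool(b,0,.030)),v=.08,contact_N=20))
e=R0.apply(env.get_ee_pos()-[*D[:2],0]); print("end dock-frame",e,env.get_wrist_force(),env.get_time())
E
python3 push.py
```

```text
tin [[0.50607881 0.37064252 0.0375    ]]
down False [0.52182477 0.26509952 0.03094644]
touch False [0.52481841 0.25511494 0.03056167] [-0.29932148  0.00765159 -0.16461377]
d [-0.01362932  0.37481853  0.        ] R 0.3881310200538972
False
False
end dock-frame [-0.00102306  0.05796261  0.02993096] [-0.49185754  0.31448855 -0.24560913] 12.1667
```

Run:
```python
from h import *
D=np.array([.5881,-.1742,.0807])
env.movel(list(place(D,[-.001,.075,.03])[0]),v=.15)
env.movel(list(place(D,[-.001,.10,.25])[0]),v=.25)
env.move_to(list(place(D,[-.09,.02,.35])[0]),ori(np.pi/2+D[2]))
import pickle; p=eyes.camera_params("wrist"); im=eyes.read_camera("wrist"); pickle.dump(p,open("w4.pkl","wb"))
c=proj([.56,-.165,.04],p)[0].astype(int); o=(c[0]-100,c[1]-75); print(o,env.get_time())
cv2.imwrite("pics/w4.png",cv2.resize(im[max(o[1],0):o[1]+150,max(o[0],0):o[0]+200,::-1],None,fx=4,fy=4,interpolation=cv2.INTER_CUBIC))
```

```text
(np.int64(150), np.int64(119)) 15.075
```

View pics/w4.png

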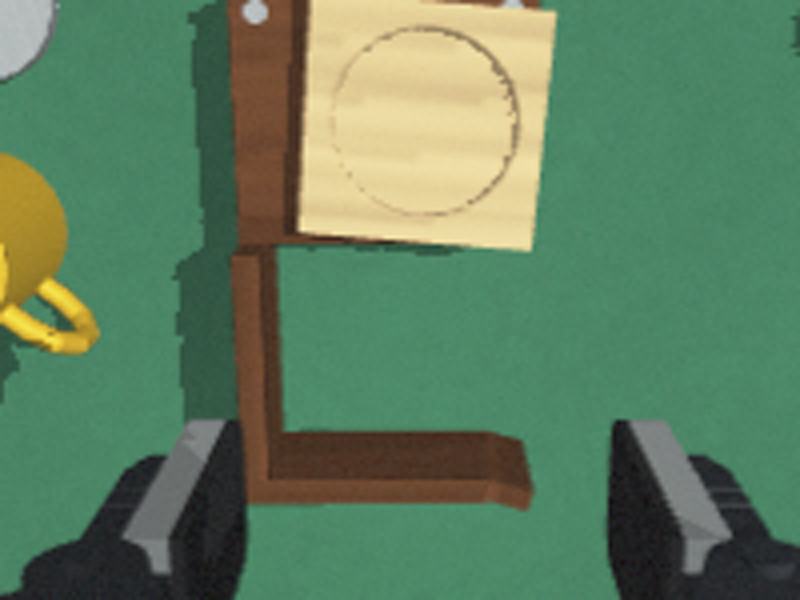

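The dock pocket is empty, so the base did not come along. I'll check the picture taken during the push.

Run:
```python
from h import *
im=eyes.read_camera("top"); print(env.get_grip_width(),nets.search_frame("base","top")[:2])
cv2.imwrite("pics/t2.png",cv2.resize(im[120:270,120:320,::-1],(800,600),interpolation=cv2.INTER_CUBIC))
```

```text
0.5944615606744581 [{'extent': [167.8, 153.8, 37.6, 34.0], 'confidence': 0.55}]
```

View pics/t2.png

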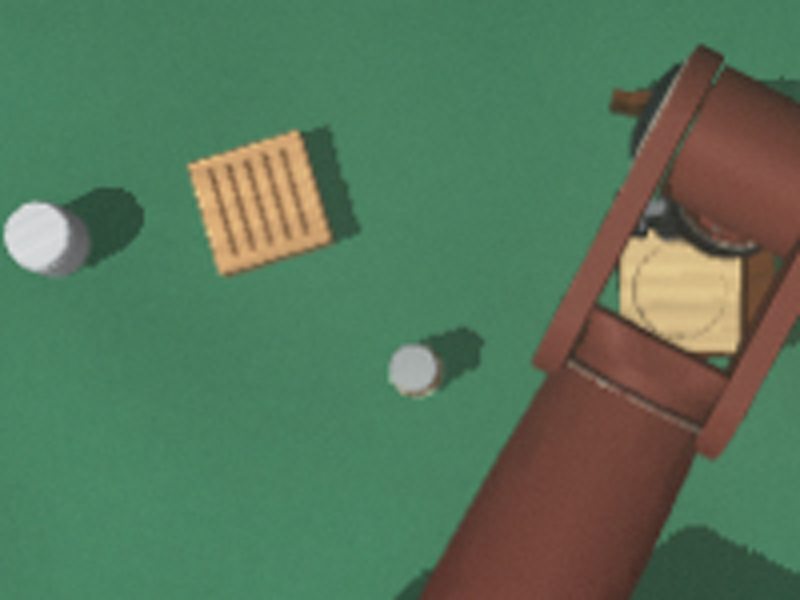

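View pics/t1.png

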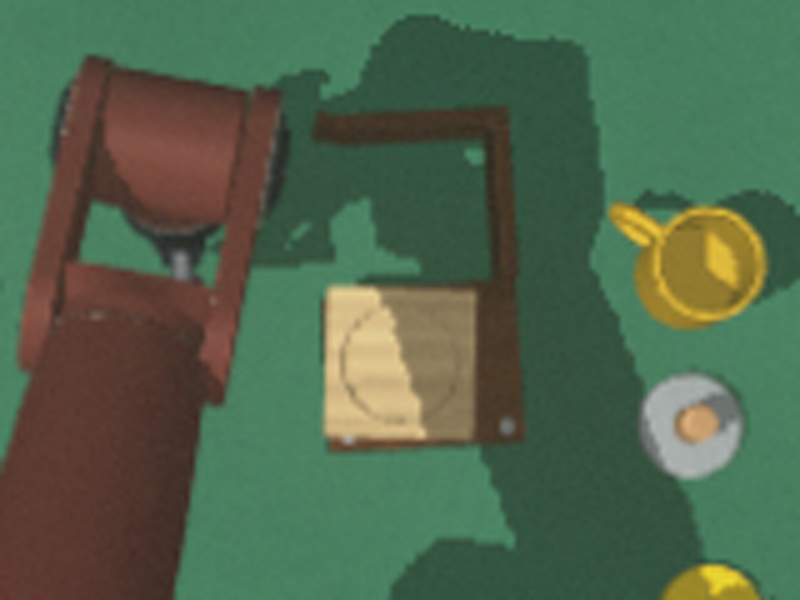

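The base is still at its start position (t2 (260,203)), unmoved. The fingers must have passed over or beside it, so I'll probe by touch to see where the tips and the block top are.

Run:
```python
from h import *
B=[.5443,.1983,.3365]
env.grip(.6); env.move_to([B[0],B[1],.13],ori(B[2]))
print(env.get_wrist_force(),env.get_ee_pos())
print(env.movel([B[0],B[1],.03],v=.08,contact_N=6),env.get_ee_pos(),env.get_wrist_force(),env.get_time(),env.get_grip_width())
cv2.imwrite("pics/s3.png",cv2.resize(eyes.read_camera("scene")[100:250,280:430,::-1],(600,600),interpolation=cv2.INTER_CUBIC))
```

```text
[ 0.39434786  0.07189993 -0.62910611] [0.54483412 0.19793891 0.1305877 ]
False [0.54490074 0.19845889 0.03079148] [ 0.26688307  0.33015732 -0.05663842] 18.525 0.604240550827569
```

View pics/s3.png

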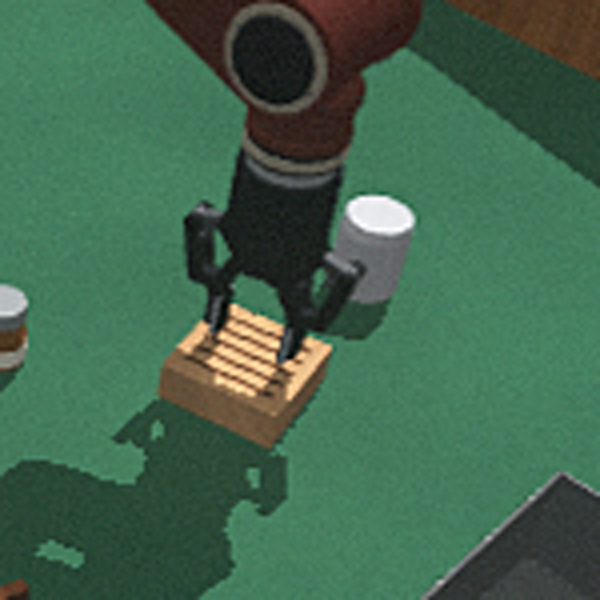

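The scene view shows the tips just over the block's top at a reported TCP z of 0.03, so they sit higher than the text implies. I'll descend until contact to calibrate.

Run:
```python
from h import *
f=env.get_wrist_force(); p=env.get_ee_pos()
try: c=env.movel([p[0],p[1],.0],v=.05,contact_N=5)
except env.Unreachable as e: c=env.movel([p[0],p[1],.012],v=.05,contact_N=5); print("unre")
print(c,env.get_ee_pos(),env.get_wrist_force()-f,env.get_time())
```

```text
True [0.54565241 0.19862118 0.0212787 ] [-0.61615907  1.03300705  6.18692796] 18.925
```

```bash
cat > push2.py <<'E'
from h import *
D=np.array([.5881,-.1742,.0807]); B=np.array([.5443,.1983,.3365]); off=.0115; Z=-.003
def tool(b,back,z): return place(b,[0,.05+off+back,z])[0]
p=env.get_ee_pos(); env.movel([p[0],p[1],.06],v=.2)
s=tool(B,.009,.06); env.movel(list(s),v=.25)
s[2]=Z; print("down",env.movel(list(s),v=.12,contact_N=6),env.get_ee_pos())
f=env.get_wrist_force()
print("touch",env.movel(list(tool(B,-.004,Z)),v=.05,contact_N=1.5),env.get_ee_pos()-tool(B,0,Z),env.get_wrist_force()-f)
R0=R.from_euler("z",-D[2]); d=R0.apply([*(B[:2]-D[:2]),0]); th0=B[2]-D[2]
Rr=(-.001-d[0])/(1-np.cos(th0))
W=lambda x,y,th: np.r_[place(D,[x,y,0])[0][:2],D[2]+th]
for th in th0*np.array([.66,.33,0]):
    b=W(d[0]+Rr*(np.cos(th)-np.cos(th0)), d[1]-Rr*(np.sin(th0)-np.sin(th)),th)
    env.movel(list(tool(b,-.002,Z)),ori(b[2]),v=.12)
print("force",env.get_wrist_force()-f)
b=W(-.001,.09,0); print(env.movel(list(tool(b,-.002,Z)),ori(b[2]),v=.15,contact_N=30))
b=W(-.001,-.010,0); print(env.movel(list(tool(b,0,Z)),v=.08,contact_N=20))
e=R0.apply(env.get_ee_pos()-[*D[:2],0]); print("end dock-frame",e,env.get_wrist_force()-f,env.get_time())
E
python3 push2.py
```

```text
down False [ 0.52153562  0.2646486  -0.00270409]
touch True [-0.00101326  0.00450858  0.00061668] [-0.46125971  1.09818321 -0.4080213 ]
force [-0.32735175 -0.37174354  0.37970524]
False
True
end dock-frame [-0.00270467  0.06933269 -0.00268681] [-4.47319235 -0.72064482  5.32942568] 24.275
```

```bash
cat > rect.py <<'E'
from h import *
D=np.array([.5881,-.1742,.0807])
def rect(im,p,z,x0,x1,y0,y1,s=2000): # rows = dock x, cols = dock y, s px/m
    xs=np.arange(x0,x1,1/s); ys=np.arange(y0,y1,1/s); X,Y=np.meshgrid(xs,ys,indexing="ij")
    uv=proj(place(D,np.c_[X.ravel(),Y.ravel(),np.full(X.size,z)]),p).reshape(*X.shape,2).astype(np.float32)
    return cv2.remap(im,uv[...,0],uv[...,1],cv2.INTER_LINEAR)
def wood(r): # light wood mask
    r=r.astype(int); m=((r[...,0]>150)&(r[...,0]>r[...,2]+25)&(r[...,1]<r[...,0]+0)).astype(np.uint8)
    return cv2.morphologyEx(m,cv2.MORPH_CLOSE,np.ones((9,9)))
def box(r,x0,y0,s=2000):
    cs=cv2.findContours(wood(r),cv2.RETR_EXTERNAL,cv2.CHAIN_APPROX_NONE)[0]
    c=max(cs,key=cv2.contourArea); (cy,cx),wh,a=cv2.minAreaRect(c); b=cv2.boundingRect(c)
    return dict(x=round(x0+cx/s,4),y=round(y0+cy/s,4),size=np.round(np.array(wh)/s,4).tolist(),ang=round(a,1),bb_y=[round(y0+b[0]/s,4),round(y0+(b[0]+b[2])/s,4)],bb_x=[round(x0+b[1]/s,4),round(x0+(b[1]+b[3])/s,4)])
E
python3 - <<'E'
from rect import *
import pickle
env.movel(list(place(D,[-.002,.085,-.003])[0]),v=.2)
env.movel(list(place(D,[-.002,.10,.10])[0]),v=.3)
env.move_to(list(place(D,[-.14,.02,.22])[0]),ori(np.pi/2+D[2]))
p=eyes.camera_params("wrist"); im=eyes.read_camera("wrist"); pickle.dump((p,im),open("w5.pkl","wb"))
print("base",box(rect(im,p,.036,-.053,.09,-.06,.2),-.053,-.06)); print("board",box(rect(im,p,.0535,-.17,-.03,-.06,.09),-.17,-.06)); print(env.get_time())
cv2.imwrite("pics/w5.png",im[:,:,::-1])
E
```

```text
base {'x': -0.0025, 'y': 0.0137, 'size': [0.101, 0.1095], 'ang': 90.0, 'bb_y': [-0.041, 0.069], 'bb_x': [-0.053, 0.0485]}
board {'x': -0.0937, 'y': 0.0173, 'size': [0.1027, 0.1346], 'ang': 4.5, 'bb_y': [-0.0375, 0.0735], 'bb_x': [-0.1625, -0.03]}
26.675
```

View pics/w5.png

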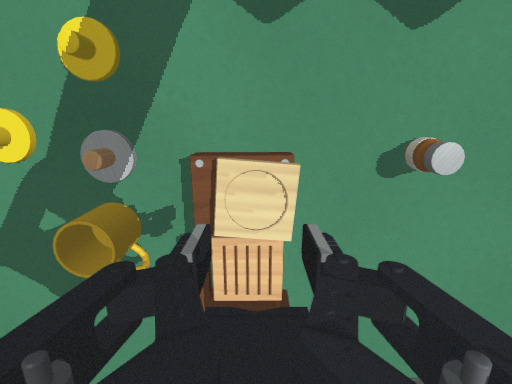

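The base is square in the pocket (w5 px 213–283, rows 237–300), but its left edge may not be up against the end wall. I'll measure that numerically.

Run:
```python
from rect import *
import pickle
p,im=pickle.load(open("w5.pkl","rb"))
print("base",box(rect(im,p,.036,0.0,.06,-.06,.1),0.0,-.06))
r=rect(im,p,.036,.02,.021,-.075,.075,1000)[0]
for y,c in list(zip(range(-75,75),r)): 
    if y<-30 or y>38: print(y,c.tolist(),end=" ")
print(); r=rect(im,p,.036,.03,.075,-.0155,-.0145,1000)[:,0]
for x,c in zip(range(30,75),r): print(x,c.tolist(),end=" ")
for n,l in [("board corners",[[-.158,0,.0535]])]: pass
B=plane(np.array([[216,159],[300,167],[291,241],[214,237]]),p,.0535); print("\nboard dock",R.from_euler("z",-D[2]).apply(B-[*D[:2],0]).round(4).tolist())
```

```text
base {'x': 0.024, 'y': 0.0085, 'size': [0.048, 0.099], 'ang': 90.0, 'bb_y': [-0.041, 0.0585], 'bb_x': [0.0, 0.0485]}
-75 [39, 40, 41] -74 [35, 38, 40] -73 [35, 37, 39] -72 [36, 37, 39] -71 [33, 36, 37] -70 [35, 37, 39] -69 [36, 38, 41] -68 [32, 34, 37] -67 [36, 37, 39] -66 [38, 39, 41] -65 [36, 40, 40] -64 [37, 38, 39] -63 [34, 34, 35] -62 [28, 28, 29] -61 [25, 25, 26] -60 [25, 26, 28] -59 [25, 26, 29] -58 [20, 22, 19] -57 [24, 25, 24] -56 [33, 29, 29] -55 [47, 35, 30] -54 [64, 45, 34] -53 [72, 49, 35] -52 [73, 50, 36] -51 [76, 52, 38] -50 [75, 53, 37] -49 [74, 52, 35] -48 [72, 51, 35] -47 [60, 42, 31] -46 [50, 36, 29] -45 [50, 38, 28] -44 [52, 55, 42] -43 [62, 74, 57] -42 [83, 95, 72] -41 [140, 125, 90] -40 [191, 158, 112] -39 [225, 184, 128] -38 [224, 182, 126] -37 [224, 183, 128] -36 [224, 184, 129] -35 [224, 185, 129] -34 [224, 185, 129] -33 [224, 184, 129] -32 [225, 183, 129] -31 [224, 183, 128] 39 [131, 94, 65] 40 [106, 72, 50] 41 [121, 85, 60] 42 [166, 126, 88] 43 [201, 160, 111] 44 [227, 186, 129] 45 [227, 187, 131] 46 [227, 187, 131] 47 [227, 186, 130] 48 [227, 186, 129] 49 
[... 674 characters left out ...]
, 178, 126] 41 [219, 177, 125] 42 [218, 174, 124] 43 [219, 175, 124] 44 [219, 176, 124] 45 [218, 175, 123] 46 [213, 170, 120] 47 [201, 157, 111] 48 [144, 108, 76] 49 [74, 49, 33] 50 [73, 51, 34] 51 [72, 52, 34] 52 [71, 50, 33] 53 [72, 52, 35] 54 [74, 54, 37] 55 [74, 52, 37] 56 [74, 50, 37] 57 [71, 50, 38] 58 [61, 47, 39] 59 [44, 41, 40] 60 [37, 38, 38] 61 [32, 35, 35] 62 [31, 34, 36] 63 [30, 33, 36] 64 [29, 34, 37] 65 [30, 35, 38] 66 [33, 36, 37] 67 [33, 36, 37] 68 [32, 36, 37] 69 [34, 37, 39] 70 [34, 37, 40] 71 [31, 33, 37] 72 [31, 33, 36] 73 [33, 34, 36] 74 [29, 31, 33] 
board dock [[-0.1612, -0.027, 0.0535], [-0.1517, 0.0738, 0.0535], [-0.0547, 0.0663, 0.0535], [-0.0603, -0.0334, 0.0535]]
```

The base is 8.5 mm short of the end wall, probably because the wide finger linkages fouled the dock. I'll finish with the fingers closed.

```bash
cat > push3.py <<'E'
from rect import *
Rd=R.from_euler("z",-D[2]); df=lambda: Rd.apply(env.get_ee_pos()-[*D[:2],0]).round(4)
P=lambda x,y,z: list(place(D,[x,y,z])[0])
env.grip(0.0); env.move_to(P(0,.085,.10),ori(D[2])); 
print(env.movel(P(0,.085,.012),v=.15,contact_N=6)); f=env.get_wrist_force()
print(env.movel(P(0,.053,.012),v=.06,contact_N=15),df(),env.get_wrist_force()-f)
env.movel(P(.004,df()[1]-.0005,.012),v=.05); print(df(),env.get_wrist_force()-f)
env.movel(P(.002,.085,.012),v=.2); env.movel(P(-.02,.085,.10),v=.3)
env.grip(.6); env.move_to(P(-.185,.02,.12),ori(np.pi/2+D[2]))
p=eyes.camera_params("wrist"); im=eyes.read_camera("wrist")
print("base",box(rect(im,p,.036,0.0,.06,-.06,.1),0.0,-.06)); print("board",box(rect(im,p,.0535,-.17,-.056,-.06,.09),-.17,-.06),env.get_time())
cv2.imwrite("pics/w6.png",im[:,:,::-1])
E
python3 push3.py
```

```text
False
True [0.0003 0.0597 0.0128] [0.29294151 1.67581307 1.34186739]
[0.0031 0.0597 0.0116] [-2.18316673  4.41800946  0.70064734]Traceback (most recent call last):
  File "push3.py", line 11, in <module>
    print("base",box(rect(im,p,.036,0.0,.06,-.06,.1),0.0,-.06)); print("board",box(rect(im,p,.0535,-.17,-.056,-.06,.09),-.17,-.06),env.get_time())
                 ~~~^^^^^^^^^^^^^^^^^^^^^^^^^^^^^^^^^^^^^^^^^^
  File "rect.py", line 12, in box
    c=max(cs,key=cv2.contourArea); (cy,cx),wh,a=cv2.minAreaRect(c); b=cv2.boundingRect(c)
ValueError: max() iterable argument is empty
```

```bash
cat > push4.py <<'E'
from rect import *
Rd=R.from_euler("z",-D[2]); df=lambda: Rd.apply(env.get_ee_pos()-[*D[:2],0]).round(4)
P=lambda x,y,z: list(place(D,[x,y,z])[0])
print("t",env.get_time(),df())
print("down",env.movel(P(-.187,.02,.028),v=.15,contact_N=6),df()); f=env.get_wrist_force()
print("x1",env.movel(P(-.085,.019,.028),v=.12,contact_N=25),df())
print("x2",env.movel(P(-.055,.018,.028),v=.06,contact_N=12),df(),env.get_wrist_force()-f)
env.movel(P(-.08,.018,.028),v=.2); env.movel(P(-.08,.018,.10),v=.3); env.grip(0.)
env.move_to(P(0,.018,.09),ori(D[2]))
print("probe",env.movel(P(0,.018,.02),v=.06,contact_N=4),df(),"t",env.get_time())
E
python3 push4.py
```

```text
t 33.1833 [-0.1848  0.02    0.1201]
down False [-0.1864  0.0196  0.0287]
x1 False [-0.0854  0.0191  0.0279]
x2 True [-0.0607  0.0182  0.0274] [-0.77800181 -0.71536838  0.25822126]
probe True [-0.0003  0.0182  0.0356] t 38.8833
```

```bash
cat > push5.py <<'E'
from rect import *
Rd=R.from_euler("z",-D[2]); df=lambda: Rd.apply(env.get_ee_pos()-[*D[:2],0]).round(4)
P=lambda x,y,z: list(place(D,[x,y,z])[0]); Z=.0306
env.movel(P(0,.018,.06),v=.2); env.movel(P(0,.095,.06),v=.3); print("down",env.movel(P(0,.095,Z),v=.15,contact_N=6)); f=env.get_wrist_force()
print("y",env.movel(P(0.0,.07,Z),v=.1,contact_N=25),env.movel(P(0.002,.053,Z),v=.06,contact_N=12),df(),env.get_wrist_force()-f)
env.movel(P(0,.085,Z),v=.2); env.movel(P(-.03,.06,.075),v=.3); env.movel(P(-.085,0,.075),v=.3); env.movel(P(-.085,0,Z+.001),v=.2)
print("x",env.movel(P(-.053,-.001,Z+.001),v=.06,contact_N=12),df(),"t",env.get_time())
env.movel(P(-.085,0,Z+.001),v=.25); env.movel(P(-.12,.0,.12),v=.3)
env.move_to(P(-.13,-.04,.24),ori(np.pi/2+D[2]))
import pickle; p=eyes.camera_params("wrist"); im=eyes.read_camera("wrist"); pickle.dump((p,im),open("w7.pkl","wb")); cv2.imwrite("pics/w7.png",im[:,:,::-1])
print("board",box(rect(im,p,.052,-.08,.07,-.08,.1),-.08,-.08))
print("base+",box(rect(im,p,.036,-.08,.07,-.08,.1),-.08,-.08))
print("weight",[(np.round(d["extent"],1).tolist(),round(d["confidence"],2)) for d in nets.search_frame("weight","wrist")],proj([.444,-.3665,.02],p),"t",env.get_time())
E
python3 push5.py
```

```text
down False
y False True [0.0008 0.0597 0.0302] [0.9507422  3.57243901 2.76100165]
x True [-0.0614 -0.001   0.0324] t 42.4667
board {'x': -0.029, 'y': 0.0135, 'size': [0.061, 0.071], 'ang': 90.0, 'bb_y': [-0.022, 0.0495], 'bb_x': [-0.0595, 0.002]}
base+ {'x': -0.021, 'y': 0.0163, 'size': [0.064, 0.0745], 'ang': 90.0, 'bb_y': [-0.021, 0.054], 'bb_x': [-0.053, 0.0115]}
weight [([113.9, 12.3, 59.8, 60.6], 0.77), ([127.2, 122.4, 54.6, 53.9], 0.6), ([32.4, 101.6, 53.6, 53.2], 0.58)] [[153.77547152 147.89514964]] t 44.7417
```

```bash
cat > wt.py <<'E'
from rect import *
Rd=R.from_euler("z",-D[2]); df=lambda: Rd.apply(env.get_ee_pos()-[*D[:2],0]).round(4)
P=lambda x,y,z: list(place(D,[x,y,z])[0]); o=ori(np.pi/2+D[2]); k=[.4442,-.3665]
env.grip(.65); env.move_to([*k,.12],o)
print("down",env.movel([*k,.010],v=.15,contact_N=6),env.get_ee_pos()); z0=env.get_ee_pos()[2]
f=env.get_wrist_force(); env.grip(0.0,45); print("grip",env.get_grip_width(),env.get_grip_force(),env.get_ee_pos())
env.movel([*k,.13],v=.2); print("lift",env.get_wrist_force()-f,env.get_grip_width())
env.movel(P(0,-.0006,.13),o,v=.3)
cv2.imwrite("pics/t8.png",eyes.read_camera("top")[:,:,::-1])
env.movel(P(0,-.0006,z0+.052),v=.15); print("place",env.movel(P(0,-.0006,z0+.042),v=.03,contact_N=3),df(),"expect z",z0+.047,"t",env.get_time())
E
python3 wt.py
```

```text
down False [ 0.44514848 -0.36709292  0.01139781]
grip 0.28380627970215827 44.59979832172394 [ 0.44514352 -0.36787842  0.01180541]
lift [-1.20470285 -0.27706253 -6.23202325] 0.286584523889876
place True [ 0.0015 -0.0015  0.0589] expect z 0.05839780600375699 t 49.9833
```

Run:
```python
from rect import *
P=lambda x,y,z: list(place(D,[x,y,z])[0])
env.grip(.5); env.movel(P(0,0,.14),v=.15)
env.move_to(P(-.25,.02,.30),ori(np.pi/2+D[2]))
import pickle; p=eyes.camera_params("wrist"); im=eyes.read_camera("wrist"); pt=eyes.camera_params("top"); it=eyes.read_camera("top"); pickle.dump((p,im,pt,it),open("w9.pkl","wb"))
for n,c,q in (("w",im,p),("t",it,pt)):
    r=rect(c,q,.052,-.17,.08,-.08,.1); cv2.imwrite(f"pics/r9{n}.png",r[:,:,::-1]); print(n,box(r,-.17,-.08))
g=rect(im,p,.059,-.06,.07,-.07,.07); 
print(env.get_time(),[(d["extent"],d["confidence"]) for d in nets.search_frame("weight","wrist")],proj(place(D,[0,0,.07]),p))
r=rect(im,p,.059,-.056,.056,-.056,.056,500).astype(int)  # coarse class map: W wood, g grey, d dark, . green
for row in r[::2]: print("".join("." if c[1]>c[0]+15 else "W" if c[0]>c[2]+60 and c[0]>150 else "d" if c.max()<85 else "g" if abs(c[0]-c[2])<25 else "b" for c in row))
```

```text
w {'x': -0.0295, 'y': -0.0005, 'size': [0.067, 0.1], 'ang': 90.0, 'bb_y': [-0.0505, 0.05], 'bb_x': [-0.063, 0.0045]}
t {'x': 0.0, 'y': -0.0023, 'size': [0.103, 0.1015], 'ang': 90.0, 'bb_y': [-0.053, 0.049], 'bb_x': [-0.0515, 0.052]}
52.2583 [([40.2, 176.1, 44.0, 43.1], 0.91), ([222.2, 289.8, 43.6, 23.3], 0.84), ([103.9, 110.2, 44.1, 48.0], 0.79)] [[243.52769591 314.06119241]]
dddbWWWWWWWWWWWWWWWWWWWWWWWWWWWWWWWWWWWWWWWWWWWWWWWWb...
ddbbWWWWWWWWWWWWWWWWWWWWWWWWWWWWWWWWWWWWWWWWWWWWWWWWW...
ddbbWWWWWWWWWWWWWWWWWWWWWWWWWWWWWWWWWWWWWWWWWWWWWWWWW...
dbbbWWWWWWWWWWWWWWWWWWWWWWWWWWWWWWWWWWWWWWWWWWWWWWWWW...
dbbbWWWWWWWWWWWWWWWWWbbgggggggggggbbWWWWWWWWWWWWWWWWW...
bbbbWWWWWWWWWWWWWbbgggggggggggggggggggbbWWWWWWWWWWWWW...
bbbbWWWWWWWWWWWbgggggggggggggggggggggggggbWWWWWWWWWWW...
bbbbWWWWWWWWWbbgggggggggggggggggggggggggggbWWWWWWWWWW...
bbbbWWWWWWWWbgggggggggggggggggggggggggggggggbWWWWWWWW...
bbbbWWWWWWWbggggggggggggggggggggggggggggggggbWWWWWWWW...
bbbbWWWWWWbbgggggggggggggggggggggggggggggggggbWWWWWWW...
bbbbWWWWWWbgggggggggggggggggggggggggggggggggggWWWWWWW...
bbbbWWWWWbbgggggggggggggbbbbbbbbggggg
[... 174 characters left out ...]
dddddddddddddddd
dddddddddddddddddddddddddddddddddddddddddddddddddddddddd
dddddddddddddddddddddddddddddddddddddddddddddddddddddddd
dddddddddddddddddddddddddddddddddddddddddddddddddddddddd
dddddddddddddddddddddddddddddddddddddddddddddddddddddddd
dddddddddddddddddddddddddddddddddddddddddddddddddddddddd
dddddddddddddddddddddddddddddddddddddddddddddddddddddddd
dddddddddddddddddddddddddddddddddddddddddddddddddddddddd
dddddddddddddddddddddddddddddddddddddddddddddddddddddddd
dddddddddddddddddddddddddddddddddddddddddddddddddddddddd
dddddddddddddddddddddddddddddddddddddddddddddddddddddddd
dddddddddddddddddddddddddddddddddddddddddddddddddddddddd
dddddddddddddddddddddddddddddddddddddddddddddddddddddddd
```

The board measures home and the weight is in the dish. As a last check I'll look from the mouth side to see whether the hidden base touches the back wall.

Run:
```python
from rect import *
P=lambda x,y,z: list(place(D,[x,y,z])[0])
env.move_to(P(-.02,.24,.10),ori(D[2]))
p=eyes.camera_params("wrist"); im=eyes.read_camera("wrist"); import pickle; pickle.dump((p,im),open("w10.pkl","wb")); cv2.imwrite("pics/w10.png",im[:,:,::-1])
print(env.get_time(),proj(place(D,[[-.05,.05,.03],[.05,.05,.03],[0,0,.1]]),p).round(0).tolist())
xs=np.arange(-.062,.0701,.0005)
for z in (.045,.03,.02):
    uv=proj(place(D,np.c_[xs,np.full(len(xs),.05),np.full(len(xs),z)]),p).astype(np.float32)
    c=cv2.remap(im,uv[:,0].reshape(1,-1),uv[:,1].reshape(1,-1),cv2.INTER_LINEAR)[0]
    print(z,"L",[(round(x*1e3,1),v.tolist()) for x,v in zip(xs,c) if -.060<x<-.044][::2]); print("  R",[(round(x*1e3,1),v.tolist()) for x,v in zip(xs,c) if .044<x<.056][::2])
```

```text
54.275 [[228.0, 370.0], [322.0, 370.0], [280.0, 489.0]]
0.045 L [(np.float64(-59.5), [14, 15, 16]), (np.float64(-58.5), [13, 14, 14]), (np.float64(-57.5), [13, 14, 15]), (np.float64(-56.5), [14, 15, 15]), (np.float64(-55.5), [11, 13, 13]), (np.float64(-54.5), [10, 10, 12]), (np.float64(-53.5), [12, 12, 14]), (np.float64(-52.5), [9, 11, 12]), (np.float64(-51.5), [11, 13, 14]), (np.float64(-50.5), [10, 11, 14]), (np.float64(-49.5), [11, 12, 13]), (np.float64(-48.5), [12, 13, 13]), (np.float64(-47.5), [10, 11, 10]), (np.float64(-46.5), [11, 12, 12]), (np.float64(-45.5), [13, 12, 13]), (np.float64(-44.5), [12, 11, 11])]
  R [(np.float64(44.0), [11, 13, 12]), (np.float64(45.0), [8, 11, 10]), (np.float64(46.0), [10, 9, 12]), (np.float64(47.0), [11, 12, 13]), (np.float64(48.0), [11, 10, 10]), (np.float64(49.0), [12, 13, 14]), (np.float64(50.0), [12, 13, 14]), (np.float64(51.0), [12, 14, 14]), (np.float64(52.0), [10, 12, 13]), (np.float64(53.0), [11, 13, 13]), (np.float64(54.0), [14, 13, 14]), (np.float64(55.0), [11, 13, 13])]
0.03 L [(np.float64(-59.5), [27, 27, 30]), (np.float64(-58.5), [3
[... 1196 characters left out ...]
, 32]), (np.float64(-51.5), [29, 28, 34]), (np.float64(-50.5), [27, 26, 31]), (np.float64(-49.5), [29, 27, 33]), (np.float64(-48.5), [32, 34, 38]), (np.float64(-47.5), [29, 34, 35]), (np.float64(-46.5), [23, 31, 30]), (np.float64(-45.5), [19, 24, 29]), (np.float64(-44.5), [31, 34, 35])]
  R [(np.float64(44.0), [39, 39, 43]), (np.float64(45.0), [40, 43, 44]), (np.float64(46.0), [42, 44, 47]), (np.float64(47.0), [42, 45, 48]), (np.float64(48.0), [39, 42, 45]), (np.float64(49.0), [37, 40, 43]), (np.float64(50.0), [42, 43, 44]), (np.float64(51.0), [40, 41, 42]), (np.float64(52.0), [39, 43, 45]), (np.float64(53.0), [41, 45, 49]), (np.float64(54.0), [40, 42, 42]), (np.float64(55.0), [38, 40, 42])]
```

Run:
```python
from rect import *
P=lambda x,y,z: list(place(D,[x,y,z])[0])
p=eyes.camera_params("wrist"); Rt=R.from_quat(env.get_tool_rot()); t=env.get_ee_pos()
Rc=R.from_rotvec(np.ravel(p["rvec"])); A=Rc*Rt; b=np.ravel(p["tvec"])+Rc.apply(t)   # Xc = A*Rt^-1(X-t)+b
best=None
for a in (-30,-40):
  o=R.from_euler("z",D[2])*R.from_euler("x",a,degrees=True)*R.from_quat(ori(0))
  for y in (.10,.14,.18,.22,.26):
    for z in (.20,.25,.30):
      tt=np.array(P(0,y,z)); Rn=A*o.inv(); q=dict(p,rvec=Rn.as_rotvec(),tvec=b-Rn.apply(tt))
      uv=proj(place(D,[[0,.05,.02]]),q)[0]; d=np.linalg.norm(Rn.apply(place(D,[[0,.05,.02]])[0])+q["tvec"])
      if solver.inverse_kinematics(list(tt),list(o.as_quat())) is not None and (best is None or abs(uv[1]-200)<best[0]): best=(abs(uv[1]-200),a,y,z,uv,d,tt,o)
print(best[:6])
env.grip(1.0); env.move_to(list(best[6]),list(best[7].as_quat()))
p=eyes.camera_params("wrist"); im=eyes.read_camera("wrist"); import pickle; pickle.dump((p,im),open("w11.pkl","wb"))
print(env.get_time(),proj(place(D,[[-.05,.05,.03],[.05,.05,.03],[0,0,.1]]),p).round(0).tolist())
xs=np.arange(-.064,.0661,.001)
for z in (.045,.033,.028,.02):
    uv=proj(place(D,np.c_[xs,np.full(len(xs),.05),np.full(len(xs),z)]),p).astype(np.float32)
    c=cv2.remap(im,uv[:,0].reshape(1,-1),uv[:,1].reshape(1,-1),cv2.INTER_LINEAR)[0]
    for s,l,h in (("L",-.058,-.043),("R",.043,.058)): print(z,s,[(int(round(x*1e3)),*v.tolist()) for x,v in zip(xs,c) if l<x<h])
```

```text
(np.float64(2.5149522846508603), -30, 0.22, 0.2, array([256.62486475, 202.51495228]), np.float64(0.4130800886832185))
55.3917 [[224.0, 208.0], [290.0, 209.0], [256.0, 267.0]]
0.045 L [(-58, 68, 46, 35), (-57, 68, 48, 35), (-56, 69, 47, 38), (-55, 68, 48, 39), (-54, 67, 49, 38), (-53, 63, 44, 35), (-52, 64, 48, 37), (-51, 71, 58, 44), (-50, 98, 85, 64), (-49, 114, 100, 75), (-48, 122, 108, 80), (-47, 125, 110, 82), (-46, 125, 109, 82), (-45, 124, 107, 80), (-44, 123, 109, 82)]
0.045 R [(43, 183, 161, 117), (44, 185, 162, 118), (45, 187, 164, 120), (46, 190, 167, 123), (47, 189, 166, 122), (48, 184, 161, 117), (49, 167, 144, 105), (50, 126, 100, 73), (51, 88, 60, 43), (52, 83, 56, 41), (53, 80, 54, 39), (54, 78, 53, 37), (55, 77, 52, 38), (56, 79, 53, 39), (57, 83, 55, 41)]
0.033 L [(-58, 70, 49, 36), (-57, 68, 48, 36), (-56, 64, 47, 36), (-55, 60, 46, 35), (-54, 57, 44, 33), (-53, 55, 42, 31), (-52, 58, 44, 31), (-51, 76, 58, 42), (-50, 99, 77, 56), (-49, 116, 93, 67), (-48, 115, 93, 68), (-47, 114, 93, 68), (-46, 115, 94, 68), (-45, 118, 96, 69), (-44, 119, 97, 70)]
0.033 R [(43, 171
[... 759 characters left out ...]
, (52, 85, 57, 39), (53, 83, 55, 39), (54, 81, 55, 40), (55, 80, 55, 40), (56, 79, 54, 39), (57, 78, 54, 37)]
0.02 L [(-58, 51, 38, 28), (-57, 56, 39, 29), (-56, 57, 40, 28), (-55, 57, 40, 27), (-54, 55, 39, 29), (-53, 57, 41, 32), (-52, 63, 46, 35), (-51, 82, 64, 45), (-50, 101, 81, 57), (-49, 118, 95, 70), (-48, 121, 97, 71), (-47, 120, 97, 69), (-46, 120, 97, 69), (-45, 119, 96, 69), (-44, 117, 95, 69)]
0.02 R [(43, 177, 140, 99), (44, 177, 140, 99), (45, 175, 139, 97), (46, 169, 134, 95), (47, 159, 127, 90), (48, 127, 100, 72), (49, 101, 75, 53), (50, 82, 54, 36), (51, 85, 57, 39), (52, 85, 57, 38), (53, 80, 53, 35), (54, 81, 55, 38), (55, 80, 56, 40), (56, 78, 55, 39), (57, 76, 51, 35)]
```

```bash
python3 -c "
from station import env
print(env.hand_in(),env.get_time())"
```

```text
the job is handed in; nothing more can be done
the job is handed in; nothing more can be done
```

I put the press set together and handed it in at about 55 s: base home on the end wall but about 1 mm short of the back wall (by camera), board square against both walls, steel weight seated in the dish and released, and the cup, tin and jar never handled (no separate final check on them).

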